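# Feed the block trimmer three clicks and lock it

### The arm

A 7-joint arm with a two-finger parallel gripper is mounted at the origin on the work surface. World frame = base frame: x ahead of the robot, y to its left, z up, the work surface at z = 0. Lengths are in mm, angles in rad, forces in N, time in s.
With the tool pointing down it reaches from about 350 to 900 mm from the base axis. Payload 8.1 kg.
Tool frame: the origin (TCP) lies between the finger pads; the fingertips stand 8 mm ahead of it and the grasp point (between the pads) lies 11 mm behind it (robot.finger_overhang is the distance from the TCP to the fingertips, in mm); x points along the fingers, z is the direction in which the jaws open and shut, and the axes are right-handed (so a half turn about x gives the same grasp; the last joint's range is limited). The gripper opens to 85 mm and grips with 20 to 120 N. Pads are 22 mm wide; open, the fingers measure 114 mm over their backs; the gripper's body (76 mm by 85 mm) begins 54 mm behind the grasp point. The pads swing forward as they close: fully open they stand 13 mm farther back than shut.
Start: joints at [-1.314, 0.434, 0.025, 1.573, -0.012, 1.134, -0.075], TCP at [220.082, 584.983, 239.323] pointing down, gripper open.
Joint ranges: [-2.62, 2.62], [-0.44, 2.09], [-1.27, 1.32], [0.08, 2.57], [-1.32, 4.46], [0.12, 2], [-2.74, 2.74]. Speed limits (rad/s): [2.22, 2.22, 3.01, 3.01, 3.14, 3.14, 3.14].

### API

Orientations are given as a 3x3 rotation matrix whose columns are the frame's x, y, z axes.
In Python, from plant import robot gives the robot as it stands.
- The arm moves only by the tool servo_tool, never from a script. Its argument "commands" is a list that holds one entry, the list of rows, each a list of 6 numbers: the shift along the world's x, y, z in m, then the turn, a rotation vector about the world's x, y, z in degrees. A call has 1 to 20 rows; each row is the pose to reach, as a shift and turn from the pose measured when the call began; what a row does not reach only later rows make up. A row lasts 1/8 s, in which the tool goes at most 62.5 mm and 10.7 degrees, less where a joint would pass 70% of its speed; a pose out of reach is approached as far as the arm can. A call with a gripper value outside its range is refused whole. "grip" is the opening, from 0 (shut) to 1 (fully open), set as the call begins (left out, the last holds). The fingers move at their own pace and stop on an object; "newtons" is the grip in N (left out, the last holds). Time passes only in rows, so rows that repeat a pose let the fingers close. It gives the time, the measured TCP pose, the force and the opening at its end, in the units of the state.
- robot.get_obs(): the state, without advancing time (a new reading comes with each control period).
- robot.get_image(name): name is "scene" or "top" or "wrist"; returns a dict with "color" (400x640x3 uint8, red, green, blue), "z_map" (400x640 float32, mm along the optical axis (not along the pixel's ray), 0 where there is no reading), "fx", "fy", "cx", "cy" (pixels), "world_to_cam" (4x4, takes a point from world to camera coordinates); the wrist camera has in their place "hand_eye" (4x4, takes a point from camera to tool coordinates, whose origin is the TCP and whose axes are the tool frame's). Camera axes: x right, y up, looking along -z (the intrinsics and any distortion apply to the point x, -y, -z); pixel columns grow to the right and rows downward; lengths in mm; the calibration is good to about 2 mm. A picture is of the moment at which its call begins: read the wrist's pose just before it.
- robot.finish_job(): hands the job in, once; it reports no verdict.
The state is a dict: "t": time; "qpos": joint angles; "joint_vel": joint speeds; "tau": joint torques, N m; "tool_pos": TCP position; "eef_rot": TCP orientation; "force": force on the tool from outside, world axes, zero at the start; "wrist_torque": the same for the moment, N m; "finger_gap": opening from 0.0 (shut) to 1.0 (fully open).
Only numpy, scipy, OpenCV 4.12 (cv2) and the standard library are available. Lean on these libraries where they do the work, as an engineer would, in place of code of your own. Each camera call takes 0.05 s, during which the arm holds its last target. There are 200 camera calls.

### The job

Turn the round feed dial on the block trimmer clockwise (seen from above) by exactly three clicks, counted by feel because the dial has slack before it bites, and never go past the third. Then ease the lock lever all the way over to its other stop without ramming it, and leave the other things on the cart as they stand.

Things in the scene. Friction and masses are not known exactly. Their poses are not given: they have to be found in the camera images.
- trimmer: block trimmer bolted to the cart: white housing 160 x 240 x 60 mm (x, y, z) with a low grey deck at its far side (+x) reaching x = +158 mm, 26 mm high. Origin: centre of the housing's underside, at cart-top level; z up, +y towards the dial end, -y towards the lock lever, +x towards the block holder.
- dial_grip (a point): point on the feed dial's vertical axis at mid-grip height (trimmer frame: 0, +62, +90 mm). The dial is a black round knob, 48 mm in diameter, 30 mm tall (72 to 102 mm above the cart top), on a 34 mm neck 12 mm high. Its turned angle cannot be read. It turns endlessly and stays where it is left; at the start it has an unknown slack of 0.1 to 1.5 rad, turning almost freely (0.02 Nm).
- dial_index (a point): the click mechanism on the dial's axis (trimmer frame: 0, +62, +60 mm). After the slack, every click takes 0.449 rad: torque jumps to about 0.35 Nm, fades away over 0.22 rad; where it reaches zero the index plate snaps on by one click and the dial is free for 0.22 rad until the next bump. If let go half-way up a bump, the plate falls back to the click before, taking the dial along.
- holder_face (a point): centre of the front face of the block in the aluminium holder on the deck (block 30 x 22 mm). Each click feeds it 0.1 mm towards the trimmer's +x; at the start x = 119.0 mm in the trimmer frame. It need not be touched.
- lock (a joint): lock lever angle in rad: 0 = open, leaning towards the trimmer's -x (robot) side, as at the start; 1.0 = locked, on its stop, leaning to +x. It has friction (about 1 N at the ball) and stays where it is left.
- lock_tip (a point): centre of the lock lever's black ball, 26 mm in diameter. The lever is a 10 mm rod 65 mm long from its pivot, which lies at (0, -72, +82) mm in the trimmer frame, turning about the trimmer's y axis, so the ball goes from (-31, -72, +139) to (+31, -72, +139) mm. Its block is 70 x 50 mm and 25 mm high on the housing.
- canister: bystander: white plastic screw-top canister, 84 mm in diameter, 115 mm tall, loose; origin at the centre of its underside
- slide_jar: bystander: cobalt glass jar, 60 mm in diameter, 90 mm tall, loose; origin at the centre of its underside
- scoop: bystander: copper scoop lying flat, about 170 mm long, loose; origin under it, between handle and pan
- forceps: bystander: steel blunt forceps lying flat, about 130 mm long, 7 mm thick, loose; origin at its middle

How it is judged (in metres and radians):
On the way, in this order (a step that is already met when the one before it is completed fails the run):
1. the dial has been turned three clicks while the lock lever is still open (x of holder_face in the frame of trimmer between 0.11927 and 0.11933 m and value of joint lock below 0.3 rad), for 0.3 s.
2. the lock lever is over on its other stop with the feed still at three clicks (x of holder_face in the frame of trimmer between 0.11927 and 0.11933 m and value of joint lock above 0.88 rad), for 0.2 s.
At the end, for the whole second after the job is handed in: the feed stands at the third click (block fed 0.3 mm, within 0.03 mm), the lock lever is over on its stop (angle above 0.88 of 1.0 rad), and canister, jar, scoop and forceps are within 20 mm of where they were (all of step 2 and distance of each of canister, slide_jar, scoop, forceps from where it was at the start of the episode below 0.02 m); the robot touches nothing.
It fails at once if the feed went past the third click (x of holder_face in the frame of trimmer above 0.11936 m).
It fails at once if the feed was turned backwards (x of holder_face in the frame of trimmer below 0.11894 m).
It fails at once if the lock lever was rammed (over 25 N) (contact force between anything else and lock above 25 N).
It fails at once if a bystander (canister, jar, scoop or forceps) was moved over 30 mm or tipped (distance of any of canister, slide_jar, scoop, forceps from where it was at the start of the episode above 0.03 m or angle between any of canister, slide_jar, scoop, forceps's own z axis and vertical above 0.5 rad).
It also fails if it takes over 72 s, if anything falls off the work surface, if the arm or the gripper's body presses on something with over 40 N, if the wrist force passes 120 N, or if a joint passes its speed limit or range.

## Working session

There is one attempt and no reset: what is moved stays moved. The work goes in short steps, Python scripts to look and compute and a tool call to move; the robot and the scene stay as the last step left them, time stands still between calls to the robot, and variables do not carry over. Pictures are saved under pics/ and viewed, about 8 in all and at most 12, crops included, and the job is handed in when it is done.

Besides the shell and the picture viewer there is one more tool, called after ">>>" as name(argument=value, ...) on one line, values as JSON. servo_tool: Moves the arm, as the interface text tells. Its arguments: {"type":"object","properties":{"commands":{"type":"array","items":{"type":"array","items":{"type":"array","items":{"type":"number"}}}},"grip":{"type":"number"},"newtons":{"type":"number"}},"required":["commands"]}

```bash
mkdir -p pics
cat > h.py <<'E'
import numpy as np, cv2
from plant import robot
def snap(n):
    o=robot.get_obs(); im=robot.get_image(n); return o,im
def cloud(im,o=None):
    z=im["z_map"]; v,u=np.mgrid[:z.shape[0],:z.shape[1]]
    p=np.stack([(u-im["cx"])/im["fx"]*z,-(v-im["cy"])/im["fy"]*z,-z],-1)
    if "hand_eye" in im:
        H=np.array(im["hand_eye"]);p=p@H[:3,:3].T+H[:3,3]
        p=p@np.array(o["eef_rot"]).T+np.array(o["tool_pos"])
    else:
        M=np.linalg.inv(np.array(im["world_to_cam"]));p=p@M[:3,:3].T+M[:3,3]
    p[z==0]=np.nan
    return p
E
python3 - <<'E'
from h import *
for n in("top","scene"):
    o,im=snap(n); cv2.imwrite(f"pics/{n}0.png",im["color"][...,::-1]); np.save(f"{n}0.npy",cloud(im)); print([k for k in im],im["fx"],np.isnan(cloud(im)).mean())
print(o)
E
```

```text
['color', 'z_map', 'fx', 'fy', 'cx', 'cy', 'world_to_cam'] 426.06746053937076 0.0040703125
['color', 'z_map', 'fx', 'fy', 'cx', 'cy', 'world_to_cam'] 414.6583448019025 0.00411328125
{'t': 0.05, 'qpos': array([-1.31358234,  0.43524954,  0.02497538,  1.57409773, -0.01161764,
        1.13401067, -0.07511054]), 'joint_vel': array([ 0.00027469, -0.00223109, -0.00097032,  0.00183027, -0.00134212,
       -0.00070172,  0.000988  ]), 'tau': array([ 3.23652719e-03, -6.72397757e+01,  1.02977693e+00, -3.17240274e+01,
        1.60659588e-02,  7.42349366e-03, -1.52847770e-05]), 'tool_pos': array([219.9353803 , 584.49101807, 238.5092463 ]), 'eef_rot': array([[-4.44871019e-04, -9.35930667e-01,  3.52184028e-01],
       [-1.55781190e-03,  3.52184284e-01,  9.35929379e-01],
       [-9.99998688e-01, -1.32268615e-04, -1.61468051e-03]]), 'force': array([-0.54236661,  0.39858265,  0.15382954]), 'wrist_torque': array([ 0.01741042,  0.03666014, -0.02542162]), 'finger_gap': 0.9964575605887336}
```

View pics/top0.png

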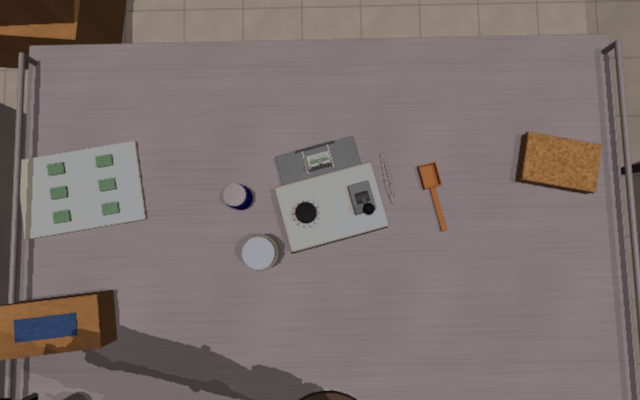

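View pics/scene0.png

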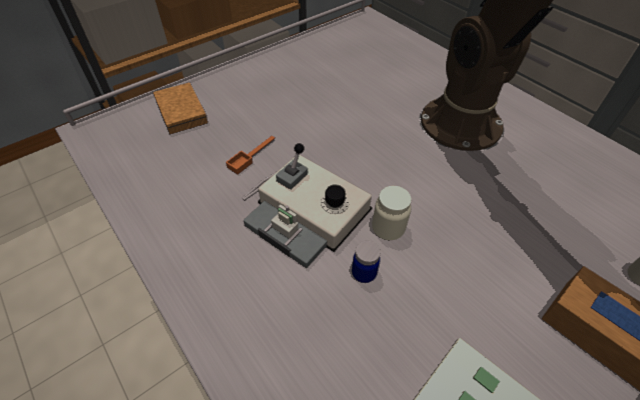

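The top view shows the dial at (306,212), the lever ball at (368,209), the canister at (260,253), the jar at (238,197), the forceps at (387,180) and the scoop at (432,195). The scene view agrees.

Run:
```python
from h import *
P=np.load("top0.npy"); c=cv2.imread("pics/top0.png").astype(int)
z=P[...,2]
roi=np.zeros(z.shape,bool); roi[130:280,270:395]=1
m=roi&(abs(z-60)<6)
r=cv2.minAreaRect(P[m][:,:2].astype(np.float32)); print("housing",r,np.median(z[m]))
m2=roi&(c.max(2)<45)&(z>90)&(z<112); 
n,l,s,ce=cv2.connectedComponentsWithStats(m2.astype(np.uint8))
for i in range(1,n):
    if s[i,4]>15:
        q=P[l==i]; print("dark",ce[i],s[i,4],q.min(0),q.max(0),(q.min(0)+q.max(0))[:2]/2)
m3=roi&(z>125)
q=P[m3];print("ball",m3.sum(),q.min(0),q.max(0),q.mean(0))
S=np.load("scene0.npy")
for n,Q in(("top",P),("scene",S)):
    for nm,a in(("canister/jar",((Q[...,2]>80)&(Q[...,2]<130))),):
        n_,l,s,ce=cv2.connectedComponentsWithStats(a.astype(np.uint8))
        for i in range(1,n_):
            if s[i,4]>25:
                q=Q[l==i]; 
                if 300<q[:,0].mean()<900: print(n,ce[i],s[i,4],q.min(0).round(),q.max(0).round())
a=(S[...,2]>128)&(S[...,2]<160); a[:, :270]=0;a[:,330:]=0
q=S[a];print("ball scene",q.min(0),q.max(0),q.mean(0))
```

```text
housing ((578.1185302734375, 8.25311279296875), (216.81008911132812, 286.72686767578125), 17.19024658203125) 58.93790788200829
dark [305.475    212.221875] 320 [523.87402686  17.9416331   92.91174312] [569.82619416  60.89842913 104.90571088] [546.85011051  39.42003111]
ball 116 [ 536.54128474 -107.0411206   137.707742  ] [560.82495443 -83.40555891 153.97923348] [548.21769879 -94.98884003 146.60833256]
top [318.48344371 161.33112583] 151 [651. -17.  80.] [677.  30. 102.]
top [360.15855856 196.03783784] 555 [ 541. -120.   80.] [617. -57. 120.]
top [233.78301887 194.90330189] 424 [564. 177.  80.] [615. 230.  96.]
top [304.67750678 212.51761518] 369 [522.  18.  81.] [570.  66. 105.]
top [259.27065527 252.82905983] 1053 [416. 106.  80.] [497. 183. 119.]
top [ 44.69885277 327.34034417] 1046 [263. 551.  80.] [336. 715.  86.]
scene [67.58064516  5.4516129 ] 124 [  734. -1320.    80.] [  765. -1274.   128.]
scene [292.04824561 170.86842105] 456 [ 540. -123.   80.] [616. -55. 130.]
scene [334.98888889 194.45277778] 360 [521.  18.  80.] [571.  65. 105.]
scene [393.79861797 203.25765054] 1013 [422. 110.  80.] [498. 187. 119.]
scene [286.10909091 211.84242424] 165 [650. -19.  80.] [679.  30. 102.]
scene [367.7483871  251.87956989] 465 [564. 176.  80.] [617. 230.  94.]
scene [606.77353289 309.04293029] 2539 [241. 506.  80.] [371. 667.  86.]
ball scene [ 538.04913801 -107.68086844  128.08240768] [561.22040403 -83.12053024 152.86579906] [551.35284309 -92.24392214 144.56067607]
```

Dial axis ≈ (546, 41.7), ball ≈ (549, -95, 140), trimmer yaw ≈ 14°. I'll move above the dial first.

>>> servo_tool(commands=[[[0.02,-0.034,0,0,0,0],[0.05,-0.085,0,0,0,0],[0.08,-0.136,-0.01,0,0,0],[0.11,-0.187,-0.02,0,0,0],[0.14,-0.238,-0.03,0,0,0],[0.17,-0.289,-0.03,0,0,0],[0.2,-0.34,-0.03,0,0,0],[0.23,-0.391,-0.03,0,0,0],[0.26,-0.442,-0.03,0,0,0],[0.29,-0.493,-0.03,0,0,0],[0.315,-0.53,-0.03,0,0,0],[0.326,-0.543,-0.03,0,0,0],[0.326,-0.543,-0.03,0,0,0],[0.326,-0.543,-0.03,0,0,0]]], grip=1.0)

```text
t: 1.85
tool_pos: [545.1, 43.4, 208.3]
eef_rot: [[-0.001, -0.937, 0.35], [-0.001, 0.35, 0.937], [-1.0, 0.001, -0.001]]
force: [0.7, 0.4, -0.4]
finger_gap: 1.002
```

Run:
```python
from h import *
o,im=snap("wrist"); cv2.imwrite("pics/w1.png",im["color"][...,::-1])
P=cloud(im,o); z=P[...,2]; np.save("w1.npy",P)
print(o["t"],o["qpos"],o["tool_pos"],o["eef_rot"])
m=(z>60)&(z<125)
n,l,s,ce=cv2.connectedComponentsWithStats((m&(z>85)).astype(np.uint8))
for i in range(1,n):
    if s[i,4]>100:
        q=P[l==i];print(ce[i],s[i],q.min(0).round(1),q.max(0).round(1))
```

```text
1.85 [-0.3833698   0.33951814  0.27094642  1.8220802  -0.10595975  0.99556929
  1.14389778] [545.09062412  43.4437896  208.32202728] [[-1.43450169e-03 -9.36729840e-01  3.50050210e-01]
 [-5.80930646e-04  3.50051292e-01  9.36730354e-01]
 [-9.99998802e-01  1.14038638e-03 -1.04632424e-03]]
[418.61344457  40.01342539] [  353     0   138    94 10428] [429.2 104.4  85. ] [498.7 181.5 118.8]
[535.21310222 180.0695896 ] [ 498  146   75   69 3923] [564.1 175.7  85. ] [617.  229.3  93.3]
[313.73713614 201.94913261] [ 281  168   66   67 3401] [521.4  15.8  85.1] [571.   65.  104.9]
[170.45983522 270.23789907] [ 138  240   69   61 1942] [ 540.5 -119.7   85. ] [583.6 -65.6 124.9]
[222.30201342 295.20134228] [217 284  15  22 149] [588.8 -71.3  85. ] [608.8 -57.6  87.4]
[323.99430199 328.18233618] [298 310  49  35 702] [650.7 -19.   85. ] [675.   29.7 100.4]
```

View pics/w1.png

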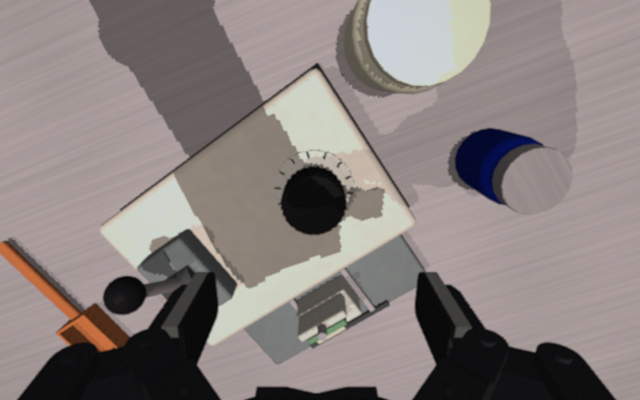

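The dial is at pixel (313,201), about (546, 41) in world. Between the open jaws it is clear, and the canister and jar are far enough away. Joint 7 has about 3.7 rad of clockwise travel. Next I descend and close.

>>> servo_tool(commands=[[[0.001,-0.002,-0.02,0,0,0],[0.001,-0.002,-0.045,0,0,0],[0.001,-0.002,-0.07,0,0,0],[0.001,-0.002,-0.09,0,0,0],[0.001,-0.002,-0.108,0,0,0],[0.001,-0.002,-0.12,0,0,0],[0.001,-0.002,-0.126,0,0,0],[0.001,-0.002,-0.126,0,0,0],[0.001,-0.002,-0.126,0,0,0]]])

```text
t: 3.02
tool_pos: [546.5, 41.6, 83.0]
eef_rot: [[-0.0, -0.937, 0.35], [-0.0, 0.35, 0.937], [-1.0, 0.0, -0.001]]
force: [0.2, -0.4, -0.6]
finger_gap: 1.0
```

```bash
cat > s.py <<'E'
from h import *
o=robot.get_obs(); R=np.array(o["eef_rot"])
print("t %.2f"%o["t"],"yaw %.2f"%np.degrees(np.arctan2(R[1,2],R[0,2])),"tilt",R[:2,0].round(4),"pos",np.round(o["tool_pos"],1),"F",np.round(o["force"],2),"M",np.round(o["wrist_torque"],3),"tau7 %.3f"%o["tau"][6],"q7 %.3f"%o["qpos"][6],"gap %.3f"%o["finger_gap"])
E
python3 s.py
```

```text
t 3.02 yaw 69.54 tilt [-0.0003 -0.0004] pos [546.5  41.6  83. ] F [ 0.24 -0.39 -0.62] M [-0.052 -0.001  0.032] tau7 -0.001 q7 1.201 gap 1.000
```

>>> servo_tool(commands=[[[0,0,-0.002,0,0,0],[0,0,-0.002,0,0,0],[0,0,-0.002,0,0,0],[0,0,-0.002,0,0,0],[0,0,-0.002,0,0,0],[0,0,-0.002,0,0,0],[0,0,-0.002,0,0,0],[0,0,-0.002,0,0,0],[0,0,-0.002,0,0,0],[0,0,-0.002,0,0,0]]], grip=0.0, newtons=40)

```text
t: 4.28
tool_pos: [546.8, 42.0, 81.3]
eef_rot: [[0.0, -0.937, 0.349], [0.0, 0.349, 0.937], [-1.0, -0.0, 0.0]]
force: [-0.1, 2.4, 5.6]
finger_gap: 0.548
```

```bash
python3 s.py
```

```text
t 4.28 yaw 69.56 tilt [0.0004 0.0001] pos [546.8  42.   81.3] F [-0.12  2.39  5.59] M [ 0.413  0.186 -0.008] tau7 -0.010 q7 1.202 gap 0.548
```

>>> servo_tool(commands=[[[0,0,0,0,0,-3],[0,0,0,0,0,-3],[0,0,0,0,0,-3]]])

```text
t: 4.65
tool_pos: [546.9, 42.1, 81.4]
eef_rot: [[0.001, -0.918, 0.397], [0.0, 0.397, 0.918], [-1.0, -0.0, 0.0]]
force: [0.6, 2.8, 3.4]
finger_gap: 0.549
```

```bash
python3 s.py
```

```text
t 4.65 yaw 66.62 tilt [0.0005 0.0001] pos [546.9  42.1  81.4] F [0.58 2.82 3.45] M [0.226 0.087 0.087] tau7 -0.003 q7 1.161 gap 0.549
```

>>> servo_tool(commands=[[[0,0,0,0,0,-3],[0,0,0,0,0,-3],[0,0,0,0,0,-3]]])

```text
t: 5.03
tool_pos: [546.9, 42.1, 81.4]
eef_rot: [[0.001, -0.897, 0.443], [0.0, 0.443, 0.897], [-1.0, -0.0, 0.0]]
force: [-1.5, 1.4, 6.8]
finger_gap: 0.549
```

```bash
python3 s.py
```

```text
t 5.03 yaw 63.71 tilt [0.0005 0.0001] pos [546.9  42.1  81.4] F [-1.49  1.36  6.8 ] M [ 0.217  0.335 -0.009] tau7 -0.043 q7 1.120 gap 0.549
```

>>> servo_tool(commands=[[[0,0,0,0,0,-3],[0,0,0,0,0,-3],[0,0,0,0,0,-3]]])

```text
t: 5.4
tool_pos: [546.9, 42.2, 81.4]
eef_rot: [[0.001, -0.873, 0.488], [0.0, 0.488, 0.873], [-1.0, -0.001, 0.0]]
force: [0.2, 2.9, 4.9]
finger_gap: 0.547
```

```bash
python3 s.py
```

```text
t 5.40 yaw 60.80 tilt [0.0007 0.0001] pos [546.9  42.2  81.4] F [0.22 2.88 4.87] M [0.267 0.148 0.006] tau7 -0.022 q7 1.080 gap 0.547
```

>>> servo_tool(commands=[[[0,0,0,0,0,-3],[0,0,0,0,0,-3],[0,0,0,0,0,-3]]])

```text
t: 5.78
tool_pos: [546.9, 42.3, 81.4]
eef_rot: [[0.001, -0.847, 0.532], [0.0, 0.532, 0.847], [-1.0, -0.001, 0.0]]
force: [-0.6, 2.3, 2.4]
finger_gap: 0.548
```

```bash
python3 s.py
```

```text
t 5.78 yaw 57.89 tilt [0.0006 0.0001] pos [546.9  42.3  81.4] F [-0.6   2.25  2.44] M [0.356 0.042 0.01 ] tau7 -0.025 q7 1.039 gap 0.548
```

>>> servo_tool(commands=[[[0,0,0,0,0,-3],[0,0,0,0,0,-3],[0,0,0,0,0,-3]]])

```text
t: 6.15
tool_pos: [547.0, 42.3, 81.4]
eef_rot: [[0.001, -0.819, 0.574], [0.0, 0.574, 0.819], [-1.0, -0.001, 0.0]]
force: [-0.2, 3.1, 2.0]
finger_gap: 0.551
```

```bash
python3 s.py
```

```text
t 6.15 yaw 54.98 tilt [0.0007 0.0001] pos [547.   42.3  81.4] F [-0.2   3.07  1.97] M [0.368 0.002 0.045] tau7 -0.026 q7 0.999 gap 0.551
```

>>> servo_tool(commands=[[[0,0,0,0,0,-3],[0,0,0,0,0,-3],[0,0,0,0,0,-3]]])

```text
t: 6.52
tool_pos: [547.0, 42.3, 81.5]
eef_rot: [[0.001, -0.789, 0.615], [0.0, 0.615, 0.789], [-1.0, -0.001, 0.001]]
force: [-0.6, 2.3, 3.0]
finger_gap: 0.547
```

```bash
python3 s.py
```

```text
t 6.53 yaw 52.07 tilt [0.0008 0.    ] pos [547.   42.3  81.5] F [-0.56  2.3   2.97] M [0.493 0.075 0.04 ] tau7 -0.036 q7 0.958 gap 0.547
```

>>> servo_tool(commands=[[[0,0,0,0,0,-3],[0,0,0,0,0,-3],[0,0,0,0,0,-3]]])

```text
t: 6.9
tool_pos: [547.0, 42.5, 81.5]
eef_rot: [[0.001, -0.757, 0.654], [0.0, 0.654, 0.757], [-1.0, -0.001, 0.001]]
force: [0.0, 2.4, 2.9]
finger_gap: 0.548
```

```bash
python3 s.py
```

```text
t 6.90 yaw 49.17 tilt [0.0008 0.    ] pos [547.   42.5  81.5] F [0.01 2.38 2.87] M [ 0.245 -0.048  0.202] tau7 -0.289 q7 0.918 gap 0.548
```

>>> servo_tool(commands=[[[0,0,0,0,0,-3],[0,0,0,0,0,-3],[0,0,0,0,0,-3]]])

```text
t: 7.28
tool_pos: [547.1, 42.6, 81.5]
eef_rot: [[0.001, -0.723, 0.691], [0.0, 0.691, 0.723], [-1.0, -0.001, 0.001]]
force: [0.9, 3.5, 2.1]
finger_gap: 0.544
```

```bash
python3 s.py
```

```text
t 7.28 yaw 46.27 tilt [0.0009 0.    ] pos [547.1  42.6  81.5] F [0.88 3.53 2.12] M [ 0.602 -0.126  0.256] tau7 -0.312 q7 0.877 gap 0.544
```

tau7 is a clean signal: the first bite came at a yaw of about 50°. I keep going in 3° steps.

>>> servo_tool(commands=[[[0,0,0,0,0,-3],[0,0,0,0,0,-3],[0,0,0,0,0,-3]]])

```text
t: 7.65
tool_pos: [547.2, 42.5, 81.5]
eef_rot: [[0.001, -0.686, 0.727], [0.0, 0.727, 0.686], [-1.0, -0.001, 0.001]]
force: [1.7, 3.3, 2.4]
finger_gap: 0.546
```

```bash
python3 s.py
```

```text
t 7.65 yaw 43.34 tilt [0.0011 0.    ] pos [547.2  42.5  81.5] F [1.68 3.35 2.44] M [ 0.505 -0.15   0.195] tau7 -0.195 q7 0.837 gap 0.546
```

>>> servo_tool(commands=[[[0,0,0,0,0,-3],[0,0,0,0,0,-3],[0,0,0,0,0,-3]]])

```text
t: 8.02
tool_pos: [547.3, 42.5, 81.6]
eef_rot: [[0.001, -0.648, 0.761], [-0.0, 0.761, 0.648], [-1.0, -0.001, 0.001]]
force: [0.1, 2.8, 4.3]
finger_gap: 0.549
```

```bash
python3 s.py
```

```text
t 8.03 yaw 40.41 tilt [ 0.0014 -0.0001] pos [547.3  42.5  81.6] F [0.12 2.82 4.34] M [ 0.463 -0.083  0.031] tau7 -0.084 q7 0.797 gap 0.549
```

>>> servo_tool(commands=[[[0,0,0,0,0,-3],[0,0,0,0,0,-3],[0,0,0,0,0,-3]]])

```text
t: 8.4
tool_pos: [547.3, 42.2, 81.8]
eef_rot: [[0.001, -0.609, 0.793], [-0.0, 0.793, 0.609], [-1.0, -0.001, 0.001]]
force: [-1.2, 2.1, 8.1]
finger_gap: 0.55
```

```bash
python3 s.py
```

```text
t 8.40 yaw 37.49 tilt [ 0.0014 -0.0003] pos [547.3  42.2  81.8] F [-1.17  2.07  8.06] M [ 0.25   0.391 -0.091] tau7 0.017 q7 0.756 gap 0.550
```

>>> servo_tool(commands=[[[0,0,0,0,0,-3],[0,0,0,0,0,-3],[0,0,0,0,0,-3]]])

```text
t: 8.78
tool_pos: [547.3, 42.2, 81.8]
eef_rot: [[0.001, -0.568, 0.823], [-0.0, 0.823, 0.568], [-1.0, -0.001, 0.001]]
force: [0.1, 2.0, 3.2]
finger_gap: 0.548
```

```bash
python3 s.py
```

```text
t 8.78 yaw 34.61 tilt [ 0.0014 -0.0005] pos [547.3  42.2  81.8] F [0.14 1.99 3.23] M [ 0.576 -0.03   0.048] tau7 -0.028 q7 0.716 gap 0.548
```

>>> servo_tool(commands=[[[0,0,0,0,0,-3],[0,0,0,0,0,-3],[0,0,0,0,0,-3]]])

```text
t: 9.15
tool_pos: [547.3, 42.2, 81.9]
eef_rot: [[0.001, -0.526, 0.851], [-0.0, 0.851, 0.526], [-1.0, -0.001, 0.001]]
force: [2.3, 2.8, 2.9]
finger_gap: 0.549
```

```bash
python3 s.py
```

```text
t 9.15 yaw 31.70 tilt [ 0.0014 -0.0005] pos [547.3  42.2  81.9] F [2.31 2.8  2.87] M [ 0.494 -0.033  0.046] tau7 0.020 q7 0.676 gap 0.549
```

>>> servo_tool(commands=[[[0,0,0,0,0,-3],[0,0,0,0,0,-3],[0,0,0,0,0,-3]]])

```text
t: 9.52
tool_pos: [547.4, 42.2, 81.9]
eef_rot: [[0.002, -0.482, 0.876], [-0.001, 0.876, 0.482], [-1.0, -0.001, 0.001]]
force: [1.5, 3.0, 5.3]
finger_gap: 0.55
```

```bash
python3 s.py
```

```text
t 9.53 yaw 28.80 tilt [ 0.0015 -0.0006] pos [547.4  42.2  81.9] F [1.51 2.95 5.32] M [ 0.618 -0.131 -0.015] tau7 -0.026 q7 0.636 gap 0.550
```

>>> servo_tool(commands=[[[0,0,0,0,0,-3],[0,0,0,0,0,-3],[0,0,0,0,0,-3]]])

```text
t: 9.9
tool_pos: [547.4, 42.2, 81.9]
eef_rot: [[0.001, -0.437, 0.9], [-0.001, 0.9, 0.437], [-1.0, -0.001, 0.001]]
force: [1.1, 3.6, 6.7]
finger_gap: 0.551
```

```bash
python3 s.py
```

```text
t 9.90 yaw 25.90 tilt [ 0.0015 -0.0007] pos [547.4  42.2  81.9] F [1.07 3.56 6.68] M [ 0.6   -0.105  0.028] tau7 -0.028 q7 0.596 gap 0.551
```

>>> servo_tool(commands=[[[0,0,0,0,0,-3],[0,0,0,0,0,-3],[0,0,0,0,0,-3]]])

```text
t: 10.28
tool_pos: [547.5, 42.4, 81.9]
eef_rot: [[0.002, -0.391, 0.92], [-0.001, 0.92, 0.391], [-1.0, -0.001, 0.001]]
force: [0.8, 3.9, 3.1]
finger_gap: 0.547
```

```bash
python3 s.py
```

```text
t 10.28 yaw 23.01 tilt [ 0.0017 -0.0007] pos [547.5  42.4  81.9] F [0.78 3.93 3.12] M [ 0.79  -0.425  0.234] tau7 -0.242 q7 0.556 gap 0.547
```

Click 1 snapped at about 38°, and bump 2 starts at about 24°, which matches the 25.7° pitch. On through click 2.

>>> servo_tool(commands=[[[0,0,0,0,0,-3],[0,0,0,0,0,-3],[0,0,0,0,0,-3]]])

```text
t: 10.65
tool_pos: [547.7, 42.5, 81.9]
eef_rot: [[0.002, -0.344, 0.939], [-0.001, 0.939, 0.344], [-1.0, -0.001, 0.002]]
force: [2.7, 3.7, 1.1]
finger_gap: 0.55
```

```bash
python3 s.py
```

```text
t 10.65 yaw 20.12 tilt [ 0.002  -0.0008] pos [547.7  42.5  81.9] F [2.65 3.66 1.15] M [ 0.749 -0.514  0.362] tau7 -0.327 q7 0.516 gap 0.550
```

>>> servo_tool(commands=[[[0,0,0,0,0,-3],[0,0,0,0,0,-3],[0,0,0,0,0,-3]]])

```text
t: 11.02
tool_pos: [547.7, 42.4, 81.9]
eef_rot: [[0.002, -0.296, 0.955], [-0.001, 0.955, 0.296], [-1.0, -0.002, 0.002]]
force: [1.9, 3.0, 2.4]
finger_gap: 0.551
```

```bash
python3 s.py
```

```text
t 11.03 yaw 17.21 tilt [ 0.0021 -0.001 ] pos [547.7  42.4  81.9] F [1.95 2.98 2.43] M [ 0.787 -0.395  0.259] tau7 -0.235 q7 0.477 gap 0.551
```

>>> servo_tool(commands=[[[0,0,0,0,0,-3],[0,0,0,0,0,-3],[0,0,0,0,0,-3]]])

```text
t: 11.4
tool_pos: [547.7, 42.3, 82.0]
eef_rot: [[0.002, -0.247, 0.969], [-0.001, 0.969, 0.247], [-1.0, -0.002, 0.002]]
force: [1.1, 3.7, 4.4]
finger_gap: 0.552
```

```bash
python3 s.py
```

```text
t 11.40 yaw 14.28 tilt [ 0.002  -0.0011] pos [547.7  42.3  82. ] F [1.09 3.65 4.36] M [ 0.564 -0.3    0.109] tau7 -0.111 q7 0.436 gap 0.552
```

>>> servo_tool(commands=[[[0,0,0,0,0,-3],[0,0,0,0,0,-3],[0,0,0,0,0,-3]]])

```text
t: 11.78
tool_pos: [547.6, 42.2, 82.1]
eef_rot: [[0.002, -0.197, 0.98], [-0.001, 0.98, 0.197], [-1.0, -0.002, 0.001]]
force: [0.8, 3.0, 5.2]
finger_gap: 0.552
```

```bash
python3 s.py
```

```text
t 11.78 yaw 11.36 tilt [ 0.0017 -0.0012] pos [547.6  42.2  82.1] F [0.8  2.96 5.24] M [ 0.647 -0.148 -0.016] tau7 0.001 q7 0.397 gap 0.552
```

>>> servo_tool(commands=[[[0,0,0,0,0,-3],[0,0,0,0,0,-3],[0,0,0,0,0,-3]]])

```text
t: 12.15
tool_pos: [547.4, 42.1, 82.0]
eef_rot: [[0.001, -0.147, 0.989], [-0.001, 0.989, 0.147], [-1.0, -0.002, 0.001]]
force: [0.0, 2.9, 4.2]
finger_gap: 0.548
```

```bash
python3 s.py
```

```text
t 12.15 yaw 8.45 tilt [ 0.0012 -0.0014] pos [547.4  42.1  82. ] F [0.02 2.87 4.24] M [ 0.552 -0.038  0.029] tau7 0.011 q7 0.357 gap 0.548
```

>>> servo_tool(commands=[[[0,0,0,0,0,-3],[0,0,0,0,0,-3],[0,0,0,0,0,-3]]])

```text
t: 12.52
tool_pos: [547.5, 42.0, 82.1]
eef_rot: [[0.001, -0.097, 0.995], [-0.002, 0.995, 0.097], [-1.0, -0.002, 0.001]]
force: [1.0, 3.2, 7.2]
finger_gap: 0.547
```

```bash
python3 s.py
```

```text
t 12.53 yaw 5.56 tilt [ 0.0014 -0.0015] pos [547.5  42.   82.1] F [0.98 3.24 7.19] M [ 0.579 -0.098 -0.014] tau7 0.001 q7 0.317 gap 0.547
```

>>> servo_tool(commands=[[[0,0,0,0,0,-3],[0,0,0,0,0,-3],[0,0,0,0,0,-3]]])

```text
t: 12.9
tool_pos: [547.5, 42.0, 82.2]
eef_rot: [[0.001, -0.046, 0.999], [-0.002, 0.999, 0.046], [-1.0, -0.002, 0.001]]
force: [1.1, 2.8, 4.8]
finger_gap: 0.55
```

```bash
python3 s.py
```

```text
t 12.90 yaw 2.66 tilt [ 0.0015 -0.0017] pos [547.5  42.   82.2] F [1.11 2.84 4.82] M [ 0.605 -0.116 -0.05 ] tau7 -0.022 q7 0.278 gap 0.550
```

>>> servo_tool(commands=[[[0,0,0,0,0,-3],[0,0,0,0,0,-3],[0,0,0,0,0,-3]]])

```text
t: 13.28
tool_pos: [547.6, 42.0, 82.2]
eef_rot: [[0.001, 0.004, 1.0], [-0.002, 1.0, -0.004], [-1.0, -0.002, 0.001]]
force: [1.8, 3.0, 3.1]
finger_gap: 0.548
```

```bash
python3 s.py
```

```text
t 13.28 yaw -0.25 tilt [ 0.0015 -0.0018] pos [547.6  42.   82.2] F [1.81 3.01 3.06] M [ 0.59  -0.277 -0.049] tau7 -0.035 q7 0.238 gap 0.548
```

>>> servo_tool(commands=[[[0,0,0,0,0,-3],[0,0,0,0,0,-3],[0,0,0,0,0,-3]]])

```text
t: 13.65
tool_pos: [547.9, 42.1, 82.2]
eef_rot: [[0.002, 0.055, 0.998], [-0.002, 0.998, -0.055], [-1.0, -0.002, 0.002]]
force: [3.4, 3.7, 2.1]
finger_gap: 0.549
```

```bash
python3 s.py
```

```text
t 13.65 yaw -3.15 tilt [ 0.0019 -0.002 ] pos [547.9  42.1  82.2] F [3.39 3.66 2.05] M [ 0.767 -0.675  0.22 ] tau7 -0.238 q7 0.198 gap 0.549
```

Click 2 is done and bump 3 starts at about -2°. The snap is due at about -14.5°, and the next bump at about -28°.

>>> servo_tool(commands=[[[0,0,0,0,0,-3],[0,0,0,0,0,-3],[0,0,0,0,0,-3]]])

```text
t: 14.02
tool_pos: [548.2, 42.2, 82.2]
eef_rot: [[0.002, 0.105, 0.994], [-0.002, 0.994, -0.105], [-1.0, -0.002, 0.003]]
force: [4.8, 4.4, -0.7]
finger_gap: 0.55
```

```bash
python3 s.py
```

```text
t 14.03 yaw -6.03 tilt [ 0.0023 -0.0022] pos [548.2  42.2  82.2] F [ 4.81  4.35 -0.65] M [ 0.699 -0.846  0.375] tau7 -0.372 q7 0.159 gap 0.550
```

>>> servo_tool(commands=[[[0,0,0,0,0,-3],[0,0,0,0,0,-3],[0,0,0,0,0,-3]]])

```text
t: 14.4
tool_pos: [548.1, 42.1, 82.2]
eef_rot: [[0.002, 0.155, 0.988], [-0.002, 0.988, -0.155], [-1.0, -0.002, 0.002]]
force: [3.2, 3.0, 2.9]
finger_gap: 0.555
```

```bash
python3 s.py
```

```text
t 14.40 yaw -8.94 tilt [ 0.002  -0.0023] pos [548.1  42.1  82.2] F [3.16 3.01 2.9 ] M [ 0.598 -0.377  0.238] tau7 -0.235 q7 0.119 gap 0.555
```

>>> servo_tool(commands=[[[0,0,0,0,0,-3],[0,0,0,0,0,-3],[0,0,0,0,0,-3]]])

```text
t: 14.78
tool_pos: [547.9, 42.0, 82.2]
eef_rot: [[0.002, 0.206, 0.979], [-0.002, 0.979, -0.206], [-1.0, -0.002, 0.002]]
force: [1.5, 2.2, 4.1]
finger_gap: 0.549
```

```bash
python3 s.py
```

```text
t 14.78 yaw -11.87 tilt [ 0.0016 -0.0025] pos [547.9  42.   82.2] F [1.51 2.23 4.13] M [ 0.476 -0.08   0.075] tau7 -0.086 q7 0.079 gap 0.549
```

>>> servo_tool(commands=[[[0,0,0,0,0,-3],[0,0,0,0,0,-3],[0,0,0,0,0,-3]]])

```text
t: 15.15
tool_pos: [547.4, 41.7, 82.2]
eef_rot: [[0.001, 0.256, 0.967], [-0.003, 0.967, -0.256], [-1.0, -0.002, 0.001]]
force: [-0.2, 3.2, 7.0]
finger_gap: 0.549
```

```bash
python3 s.py
```

```text
t 15.15 yaw -14.84 tilt [ 0.0006 -0.0026] pos [547.4  41.7  82.2] F [-0.24  3.2   7.03] M [ 0.475  0.115 -0.063] tau7 0.004 q7 0.039 gap 0.549
```

>>> servo_tool(commands=[[[0,0,0,0,0,-3],[0,0,0,0,0,-3],[0,0,0,0,0,-3]]])

```text
t: 15.52
tool_pos: [547.4, 41.6, 82.2]
eef_rot: [[0.0, 0.305, 0.952], [-0.003, 0.952, -0.305], [-1.0, -0.002, 0.001]]
force: [2.2, 2.1, 4.0]
finger_gap: 0.55
```

```bash
python3 s.py
```

```text
t 15.53 yaw -17.77 tilt [ 0.0005 -0.0026] pos [547.4  41.6  82.2] F [2.24 2.14 4.04] M [ 0.517 -0.275  0.021] tau7 -0.052 q7 -0.000 gap 0.550
```

The third click has snapped: torque faded to zero at about -14°, the same pattern as clicks 1 and 2. I add 1.5° to sit in the free zone, then release and lift.

>>> servo_tool(commands=[[[0,0,0,0,0,-1.5],[0,0,0,0,0,-1.5],[0,0,0,0,0,-1.5]]])

```text
t: 15.9
tool_pos: [547.4, 41.6, 82.2]
eef_rot: [[0.0, 0.33, 0.944], [-0.003, 0.944, -0.33], [-1.0, -0.002, 0.001]]
force: [2.5, 2.6, 6.7]
finger_gap: 0.549
```

```bash
python3 s.py
```

```text
t 15.90 yaw -19.25 tilt [ 0.0005 -0.0027] pos [547.4  41.6  82.2] F [2.53 2.62 6.67] M [ 0.537 -0.241 -0.01 ] tau7 -0.008 q7 -0.020 gap 0.549
```

>>> servo_tool(commands=[[[0,0,0,0,0,0],[0,0,0,0,0,0],[0,0,0,0,0,0],[0,0,0,0,0,0],[0,0,0,0,0,0],[0,0,0,0,0,0],[0,0,0,0,0,0],[0,0,0,0,0,0]]], grip=1.0)

```text
t: 16.9
tool_pos: [547.4, 41.6, 82.3]
eef_rot: [[0.001, 0.33, 0.944], [-0.003, 0.944, -0.33], [-1.0, -0.002, 0.001]]
force: [0.2, 1.0, -0.8]
finger_gap: 1.001
```

>>> servo_tool(commands=[[[0,0,0.01,0,0,0],[0,0,0.03,0,0,0],[0,0,0.06,0,0,0],[0,0,0.09,0,0,0],[0,0,0.11,0,0,0],[0,0,0.12,0,0,0],[0,0,0.12,0,0,0]]])

```text
t: 17.77
tool_pos: [547.7, 41.7, 202.8]
eef_rot: [[0.002, 0.33, 0.944], [-0.002, 0.944, -0.33], [-1.0, -0.002, 0.002]]
force: [0.1, -0.6, -0.9]
finger_gap: 1.005
```

```bash
python3 s.py
```

```text
t 17.77 yaw -19.24 tilt [ 0.0015 -0.0022] pos [547.7  41.7 202.8] F [ 0.15 -0.63 -0.85] M [-0.043 -0.007 -0.024] tau7 -0.120 q7 -0.147 gap 1.005
```

Released cleanly. Next I shut the fingers and go to the -x side of the ball.

>>> servo_tool(commands=[[[-0.006,-0.018,0,0,0,-7],[-0.012,-0.037,0,0,0,-14],[-0.018,-0.056,0,0,0,-22],[-0.025,-0.08,0,0,0,-31],[-0.032,-0.105,0,0,0,-40],[-0.038,-0.13,0,0,0,-48],[-0.045,-0.149,0,0,0,-56.5],[-0.045,-0.149,0,0,0,-56.5],[-0.045,-0.149,0,0,0,-56.5]]], grip=0.0, newtons=20)

```text
t: 18.9
tool_pos: [502.7, -106.4, 202.2]
eef_rot: [[-0.002, 0.968, 0.25], [-0.002, 0.25, -0.968], [-1.0, -0.002, 0.002]]
force: [-0.4, 1.1, -1.2]
finger_gap: 0.003
```

Run:
```python
from h import *
import s
o,im=snap("wrist"); cv2.imwrite("pics/w2.png",im["color"][...,::-1])
P=cloud(im,o); z=P[...,2]
m=(z>132)&(z<160)&(P[...,1]>-125)&(P[...,1]<-65)&(P[...,0]>525)
q=P[m];print(m.sum(),q.min(0),q.max(0),q.mean(0))
```

```text
t 18.90 yaw -75.54 tilt [-0.0019 -0.0023] pos [ 502.7 -106.4  202.2] F [-0.42  1.14 -1.21] M [ 0.009 -0.03  -0.014] tau7 -0.044 q7 -0.694 gap 0.003
1633 [ 536.46186915 -110.17276203  139.26167871] [561.66352969 -84.74243242 154.28699841] [550.24881258 -97.04873111 148.65114655]
```

View pics/w2.png

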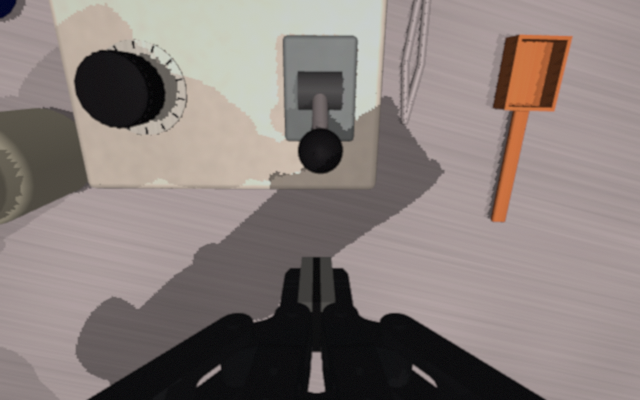

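The ball is at pixel (320,150), in line with the shut fingers at column 316, about 47 mm ahead. I descend, then push slowly.

>>> servo_tool(commands=[[[0,-0.001,-0.01,0,0,0],[0,-0.001,-0.025,0,0,0],[0,-0.001,-0.045,0,0,0],[0,-0.001,-0.06,0,0,0],[0,-0.001,-0.066,0,0,0],[0,-0.001,-0.066,0,0,0],[0,-0.001,-0.066,0,0,0]]])

```text
t: 19.82
tool_pos: [503.2, -107.4, 136.8]
eef_rot: [[-0.001, 0.968, 0.25], [-0.002, 0.25, -0.968], [-1.0, -0.001, 0.002]]
force: [-0.1, -0.8, -0.1]
finger_gap: 0.007
```

>>> servo_tool(commands=[[[0.0048,0.0012,0,0,0,0],[0.0097,0.0025,0,0,0,0],[0.0145,0.0037,0,0,0,0],[0.0165,0.0042,0,0,0,0],[0.0184,0.0048,0,0,0,0],[0.0203,0.0052,0,0,0,0],[0.0223,0.0058,0,0,0,0],[0.0242,0.0062,0,0,0,0],[0.0261,0.0068,0,0,0,0],[0.0281,0.0072,0,0,0,0],[0.03,0.0077,0,0,0,0]]])

```text
t: 21.2
tool_pos: [533.3, -99.7, 136.8]
eef_rot: [[-0.001, 0.968, 0.25], [-0.002, 0.25, -0.968], [-1.0, -0.001, 0.002]]
force: [-2.4, -0.6, 1.7]
finger_gap: -0.003
```

```bash
python3 s.py
```

```text
t 21.20 yaw -75.54 tilt [-0.0008 -0.0023] pos [533.3 -99.7 136.8] F [-2.36 -0.65  1.73] M [-0.114  0.382  0.032] tau7 0.031 q7 -0.628 gap -0.003
```

Contact with about 2 N, and the lever is moving.

>>> servo_tool(commands=[[[0.0019,0.0005,0,0,0,0],[0.0039,0.001,0,0,0,0],[0.0058,0.0015,0,0,0,0],[0.0077,0.002,0,0,0,0],[0.0097,0.0025,0,0,0,0],[0.0116,0.003,0,0,0,0],[0.0136,0.0035,0,0,0,0],[0.0155,0.004,0,0,0,0],[0.0174,0.0045,0,0,0,0],[0.0194,0.005,0,0,0,0]]])

```text
t: 22.45
tool_pos: [552.9, -94.7, 136.8]
eef_rot: [[-0.001, 0.968, 0.25], [-0.002, 0.25, -0.968], [-1.0, -0.001, 0.002]]
force: [-0.7, -0.2, 0.3]
finger_gap: -0.002
```

>>> servo_tool(commands=[[[0.0019,0.0005,0,0,0,0],[0.0039,0.001,0,0,0,0],[0.0058,0.0015,0,0,0,0],[0.0077,0.002,0,0,0,0],[0.0097,0.0025,0,0,0,0],[0.0116,0.003,0,0,0,0],[0.0136,0.0035,0,0,0,0],[0.0155,0.004,0,0,0,0],[0.0174,0.0045,0,0,0,0]]])

```text
t: 23.58
tool_pos: [570.4, -90.1, 136.8]
eef_rot: [[-0.001, 0.968, 0.25], [-0.002, 0.25, -0.968], [-1.0, -0.001, 0.002]]
force: [-0.3, -1.1, -1.0]
finger_gap: -0.001
```

Run:
```python
import s
from h import *
o,im=snap("scene"); P=cloud(im); c=im["color"]; cv2.imwrite("pics/s3.png",cv2.resize(c[120:270,200:420,::-1],None,fx=3,fy=3))
m=(P[...,2]>132)&(P[...,2]<162)&(c.max(2)<60)&(P[...,0]>520)&(P[...,0]<660)&(P[...,1]<-55)&(P[...,1]>-125)
q=P[m];print(m.sum(),q.min(0),q.max(0),q.mean(0))
```

```text
t 23.57 yaw -75.53 tilt [-0.0008 -0.0024] pos [570.4 -90.1 136.8] F [-0.27 -1.14 -1.  ] M [-0.162  0.149  0.013] tau7 0.030 q7 -0.657 gap -0.001
147 [ 563.11318309 -102.12975412  134.26529552] [605.79705002 -72.33193492 161.72091134] [587.14148389 -80.80399418 150.70994977]
```

View pics/s3.png

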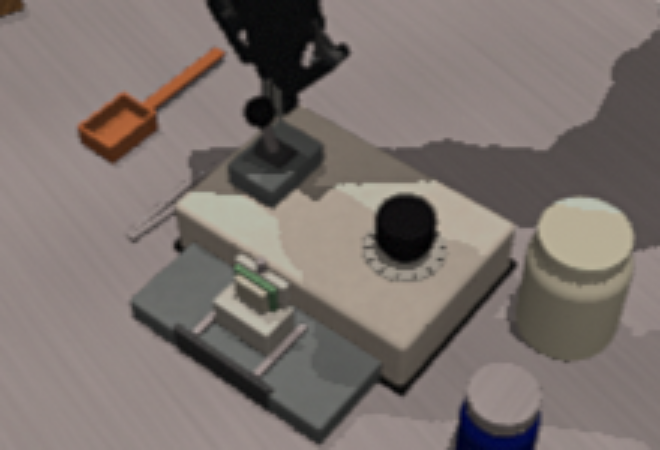

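The lever is past upright, with its ball at (258,110) in the crop, just ahead of the finger. About 16 mm remain, so I slow to 1 mm rows.

>>> servo_tool(commands=[[[0.001,0.0002,0,0,0,0],[0.0019,0.0005,0,0,0,0],[0.0029,0.0007,0,0,0,0],[0.0039,0.001,0,0,0,0],[0.0048,0.0012,0,0,0,0],[0.0058,0.0015,0,0,0,0],[0.0068,0.0017,0,0,0,0],[0.0077,0.002,0,0,0,0],[0.0087,0.0022,0,0,0,0],[0.0097,0.0025,0,0,0,0]]])

```text
t: 24.88
tool_pos: [580.4, -87.5, 136.8]
eef_rot: [[-0.001, 0.968, 0.25], [-0.002, 0.25, -0.968], [-1.0, -0.001, 0.002]]
force: [-1.0, -0.0, -0.8]
finger_gap: -0.002
```

>>> servo_tool(commands=[[[0.001,0.0002,0,0,0,0],[0.0019,0.0005,0,0,0,0],[0.0019,0.0005,0,0,0,0]]])

```text
t: 25.25
tool_pos: [582.5, -87.0, 136.8]
eef_rot: [[-0.0, 0.968, 0.25], [-0.002, 0.25, -0.968], [-1.0, -0.001, 0.002]]
force: [-0.9, -0.7, -0.9]
finger_gap: 0.003
```

```bash
python3 s.py
```

```text
t 25.25 yaw -75.51 tilt [-0.0005 -0.0025] pos [582.5 -87.  136.8] F [-0.9  -0.69 -0.9 ] M [-0.009  0.118  0.008] tau7 -0.011 q7 -0.667 gap 0.003
```

Each following step is 1 mm, with a force check.

>>> servo_tool(commands=[[[0.0005,0.0001,0,0,0,0],[0.001,0.0002,0,0,0,0],[0.001,0.0002,0,0,0,0]]])

```text
t: 25.62
tool_pos: [583.5, -86.8, 136.8]
eef_rot: [[-0.0, 0.968, 0.25], [-0.002, 0.25, -0.968], [-1.0, -0.001, 0.002]]
force: [-0.9, 0.2, -0.2]
finger_gap: -0.005
```

>>> servo_tool(commands=[[[0.0005,0.0001,0,0,0,0],[0.001,0.0002,0,0,0,0],[0.001,0.0002,0,0,0,0]]])

```text
t: 26.0
tool_pos: [584.6, -86.6, 136.8]
eef_rot: [[-0.0, 0.968, 0.25], [-0.002, 0.25, -0.968], [-1.0, -0.001, 0.002]]
force: [-0.5, -0.4, -1.3]
finger_gap: -0.001
```

Run:
```python
import s
from h import *
o,im=snap("scene"); P=cloud(im); c=im["color"]
m=(P[...,2]>132)&(P[...,2]<152)&(c.max(2)<60)&(P[...,0]>560)&(P[...,0]<660)&(P[...,1]<-55)&(P[...,1]>-125)
q=P[m];a=(q[:,:2]-[549,-97])@[.968,.25];print(m.sum(),q.max(0),"along max",a.max(),"-> ball centre",a.max()-13)
```

```text
t 26.00 yaw -75.51 tilt [-0.0004 -0.0025] pos [584.6 -86.6 136.8] F [-0.47 -0.41 -1.29] M [0.007 0.217 0.001] tau7 -0.006 q7 -0.669 gap -0.001
125 [620.21312641 -69.00037356 151.94798132] along max 73.21948096248154 -> ball centre 60.21948096248154
```

>>> servo_tool(commands=[[[0.0005,0.0001,0,0,0,0],[0.001,0.0002,0,0,0,0],[0.001,0.0002,0,0,0,0]]])

```text
t: 26.42
tool_pos: [585.6, -86.4, 136.8]
eef_rot: [[-0.0, 0.968, 0.25], [-0.003, 0.25, -0.968], [-1.0, -0.001, 0.002]]
force: [0.1, 0.0, -1.3]
finger_gap: 0.006
```

```bash
python3 s.py
```

```text
t 26.43 yaw -75.51 tilt [-0.0003 -0.0026] pos [585.6 -86.4 136.8] F [ 0.06  0.   -1.33] M [-0.038  0.226 -0.019] tau7 -0.006 q7 -0.669 gap 0.006
```

>>> servo_tool(commands=[[[0.0005,0.0001,0,0,0,0],[0.001,0.0002,0,0,0,0],[0.001,0.0002,0,0,0,0]]])

```text
t: 26.8
tool_pos: [586.0, -86.3, 136.7]
eef_rot: [[-0.001, 0.968, 0.25], [-0.002, 0.25, -0.968], [-1.0, -0.002, 0.002]]
force: [-4.7, -1.0, 1.1]
finger_gap: -0.0
```

```bash
python3 s.py
```

```text
t 26.80 yaw -75.53 tilt [-0.0014 -0.0024] pos [586.  -86.3 136.7] F [-4.73 -0.98  1.1 ] M [-0.051  1.052 -0.   ] tau7 -0.007 q7 -0.670 gap -0.000
```

The stop is felt at 4.8 N. I back off, rise and check.

>>> servo_tool(commands=[[[-0.004,-0.001,0,0,0,0],[-0.012,-0.003,0,0,0,0],[-0.025,-0.006,0,0,0,0],[-0.04,-0.01,0,0,0,0],[-0.05,-0.013,0.02,0,0,0],[-0.06,-0.015,0.05,0,0,0],[-0.07,-0.018,0.09,0,0,0],[-0.1,-0.025,0.12,0,0,0],[-0.13,-0.03,0.13,0,0,0],[-0.13,-0.03,0.13,0,0,0],[-0.13,-0.03,0.13,0,0,0]]])

```text
t: 28.18
tool_pos: [456.4, -116.0, 267.2]
eef_rot: [[0.0, 0.968, 0.25], [-0.001, 0.25, -0.968], [-1.0, -0.0, 0.001]]
force: [0.4, -0.1, -1.3]
finger_gap: 0.001
```

Run:
```python
import s
from h import *
o,im=snap("scene"); P=cloud(im); c=im["color"]; cv2.imwrite("pics/s4.png",cv2.resize(c[100:300,200:440,::-1],None,fx=3,fy=3))
P0=np.load("scene0.npy"); c0=cv2.imread("pics/scene0.png")[...,::-1]
for Q,C in((P0,c0),(P,c)):
    m=(Q[...,2]>132)&(Q[...,2]<156)&(C.max(2)<60)&(Q[...,0]>520)&(Q[...,0]<660)&(Q[...,1]<-55)&(Q[...,1]>-125)
    q=Q[m];print("ball",m.sum(),(q.min(0)+q.max(0))/2)
d=np.abs(c.astype(int)-c0).max(2); 
for nm,b in(("canister/jar",(345,180,415,285)),("scoop",(220,130,280,175)),("forceps",(240,175,268,202))):
    print(nm,(d[b[1]:b[3],b[0]:b[2]]>60).mean())
```

```text
t 28.18 yaw -75.50 tilt [ 0.     -0.0012] pos [ 456.4 -116.   267.2] F [ 0.43 -0.07 -1.25] M [ 0.001 -0.011 -0.011] tau7 -0.036 q7 -0.805 gap 0.001
ball 75 [551.05110185 -93.94062578 142.47626112]
ball 82 [611.06590606 -78.68100675 143.45153028]
canister/jar 0.0
scoop 0.007037037037037037
forceps 0.0
```

View pics/s4.png

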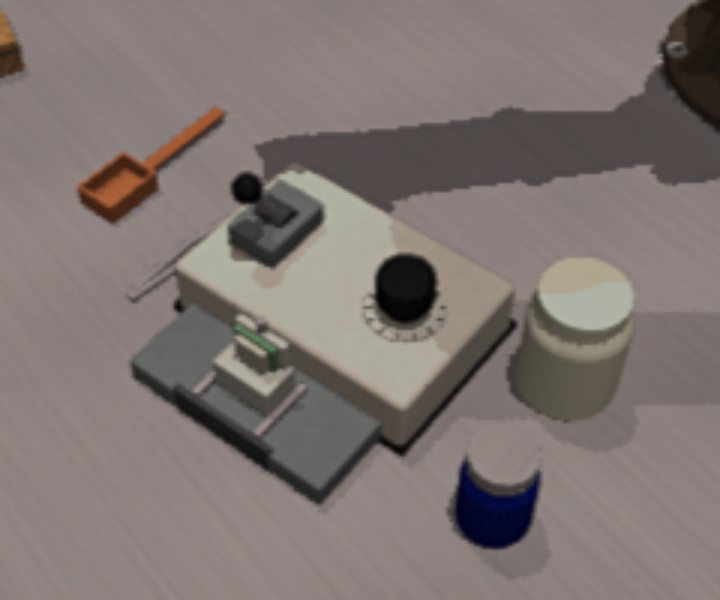

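The lever leans fully to +x, with its ball at (247,187) in the crop. It travelled 62 mm, which is the full throw. The bystanders are unmoved and the arm is clear.

```bash
python3 -c "
from plant import robot
print(robot.finish_job())"
```

```text
the job is handed in; nothing more can be done
None
```

The dial is turned three clicks clockwise and the lock lever is over on its far stop. I handed the job in at about 28 s of the 72 s allowed; it reports no verdict.

- **Dial:** I counted clicks by joint-7 torque. Three bumps rose to about 0.3–0.37 Nm, 25–26° apart, and each faded to zero. I stopped about 5° past the third snap, roughly 9° before a fourth bump would start, then let go. The feed itself can't be measured directly, so the count rests on the torque.
- **Lever:** I pushed the ball at about 1–2 N until the stop was felt at about 5 N. It travelled about 62 mm, which is its full throw.
- **Bystanders:** the scene image showed no change at the canister, jar and forceps. The scoop area differed in 0.7 % of its pixels, probably shadow. The arm was clear of everything at the end.

No check failed. The wrist z-moment was noisier than the joint-7 torque, so I used the latter for counting.

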